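# Stow the red tin in the third stall

## Robot

A 7-joint arm with a two-finger parallel gripper is mounted at the origin on the work surface. World frame = base frame: x ahead of the robot, y to its left, z up, the work surface at z = 0. Lengths are in m, angles in rad, forces in N, time in s.
With the tool pointing down it reaches from about 0.425 to 0.95 m from the base axis. Payload 16.7 kg.
Tool frame: the origin (TCP) lies between the finger pads; the fingertips stand 19 mm ahead of it and the grasp point (between the pads) is the TCP; z points along the fingers, y is the direction in which the jaws open and shut (so a half turn about z gives the same grasp; the last joint's range is limited). The gripper opens to 94 mm and grips with 3 to 60 N. Pads are 16 mm wide; open, the fingers measure 119 mm over their backs; the gripper's body (75 mm by 177 mm) begins 78 mm behind the grasp point.
Start: joints at [1.194, 0.426, 0.074, 1.606, -0.034, 1.111, -0.067], TCP at [0.152, -0.658, 0.224] pointing down, gripper open.
Joint ranges: [-2.85, 2.85], [-0.5, 2.14], [-1.23, 1.37], [0.21, 2.46], [-1.02, 4.16], [0.16, 2.05], [-2.73, 2.73]. Speed limits (rad/s): [1.89, 1.89, 2.39, 2.39, 3.01, 3.01, 3.01].

## Interface

Orientations are given as a rotation vector (axis times angle).
In Python, from plant import manip gives the robot as it stands.
- The arm moves only by the tool play_rows, never from a script. Its argument "commands" is text: rows parted by semicolons, each of 7 numbers parted by spaces: the finger opening in mm, from 0 to 94, then the shift along the tool's x, y, z in mm, then the turn, a rotation vector about the tool's x, y, z in rad. In form: jaw x y z wx wy wz; .... A call has 1 to 20 rows; each row shifts and turns the commanded pose from where the row before left it, along the tool's axes as they then stand; what a row does not reach is not made up. A row lasts 1/8 s, in which the tool goes at most 62.5 mm and 10.7 degrees, less where a joint would pass 70% of its speed; a pose out of reach is approached as far as the arm can. A call is refused whole if a number of a shift passes 62.5 or a number of a turn 0.188, either way. A call with a gripper value outside its range is refused whole. The fingers move at their own pace and stop on an object; the grip force is fixed at half the most. Time passes only in rows, so rows that do not move let the fingers close. It gives the time, the measured TCP pose, the force and the opening at its end, in the units of the state.
- manip.observe(): the state, without advancing time (a new reading comes with each control period).
- manip.camera(name): name is "scene" or "side" or "wrist"; returns (picture, depth): 480x640x3 uint8, blue, green, red; 480x640 float32, m along the optical axis (not along the pixel's ray), 0 where there is no reading.
- manip.get_calibration(name): a dict with "intrinsics" (3x3 intrinsics, pixels), "world_to_cam" (4x4, takes a point from world to camera coordinates). Camera axes: x right, y down, z forward; pixel columns grow to the right and rows downward; lengths in m; the calibration is good to about 2 mm. The wrist camera is an equidistant fisheye: a pixel r from the principal point sees the ray r / f radians off the axis. A picture is of the moment at which its call begins: read the wrist's pose just before it. get_calibration takes no time and is no camera call; for the wrist camera it gives the pose at the moment of the call.
- manip.hand_in(): hands the job in, once; it reports no verdict.
The state is a dict: "t": time; "joint_positions": joint angles; "qd": joint speeds; "joint_torque": joint torques, N m; "ee_pos": TCP position; "tool_rot": TCP orientation; "wrist_force": force on the tool from outside, world axes, zero at the start; "wrist_torque": the same for the moment, N m; "gripper_width": opening from 0.0 (shut) to 1.0 (fully open).
Only numpy, scipy, OpenCV 4.12 (cv2) and the standard library are available. Lean on these libraries where they do the work, as an engineer would, in place of code of your own. Each camera call takes 0.05 s, during which the arm holds its last target. There are 200 camera calls.

## Task

Starting at the end of the divider rack with the brass post, count along its top rail with the closed fingertips, touching the rail over the first, second and third gap in turn, and do not touch it over the fourth. Then push the red tin along the ledge into that third gap until it is fully home against the back, and leave it standing there. Only push the tin, never pick it up or tip it, and leave everything else on the ledge where it is.

Things in the scene. Friction and masses are not known exactly. Their poses are not given: they have to be found in the camera images.
- rack: Dark wood divider rack, fixed. Four gaps side by side along its y, open to its -x (robot) side, no floor. Five dividers 10 mm thick, 34 high, at y = -156, -78, 0, 78, 156 mm; gaps 68 wide, centred at y = -117, -39, 39, 117. Rounded divider noses end at x = -30 mm; back stop's face at x = 20 (gaps 50 deep). Origin on the ledge.
- rail: Straight sprung rail along the top of the rack, 16 mm wide, 10 thick, over all gaps at rack x = -3 to 13 mm; top face 56 mm, underside 46 mm above the ledge when up. It sinks level, up to 8 mm, under a fingertip: about 1.4 N to start, 3.5 N fully down. Origin: middle of its underside.
- pad_a (a point): Middle of the top face of the bright section, 40 mm long, of the rail over the gap at rack y = 117 mm (the rail between the bright sections is dark). Touching the rail over this gap means touching it near the middle of this section.
- pad_b (a point): Middle of the top face of the bright section, 40 mm long, of the rail over the gap at rack y = 39 mm (the rail between the bright sections is dark). Touching the rail over this gap means touching it near the middle of this section.
- pad_c (a point): Middle of the top face of the bright section, 40 mm long, of the rail over the gap at rack y = -39 mm (the rail between the bright sections is dark). Touching the rail over this gap means touching it near the middle of this section.
- pad_d (a point): Middle of the top face of the bright section, 40 mm long, of the rail over the gap at rack y = -117 mm (the rail between the bright sections is dark). Touching the rail over this gap means touching it near the middle of this section.
- home_a (a point): Where a tin's origin lies when fully home in the gap at rack y = 117 mm; on the ledge, rack x = -10 mm.
- home_b (a point): Where a tin's origin lies when fully home in the gap at rack y = 39 mm; on the ledge, rack x = -10 mm.
- home_c (a point): Where a tin's origin lies when fully home in the gap at rack y = -39 mm; on the ledge, rack x = -10 mm.
- home_d (a point): Where a tin's origin lies when fully home in the gap at rack y = -117 mm; on the ledge, rack x = -10 mm.
- brass_post: Brass post with ball top, 80 mm high, 32 mm across its foot, standing 180 mm from the rack's middle at one end of the rack (either end), in line with the rail. Gaps are counted from this end. Origin: centre of its foot.
- black_post: The same post in black, at the other end of the rack.
- red_tin: Round red lidded tin, 60 mm across, 28 mm high, 0.1 to 0.25 kg, loose on the ledge in front of the rack. Origin: centre of its underside, z up. When home it sticks 10 mm out of the gap.
- blue_tin: Blue tin of the same size (about 0.2 kg), loose, home in an outer gap; leave alone.
- green_tin: Green tin of the same size, loose, home in the other outer gap; leave alone.
- glass_1: Rocks glass, 82 mm across, 88 mm high, loose, off to the right (-y). Origin: centre of its underside.
- glass_2: The other rocks glass, same size, farther from the robot.
- stopper: Chrome decanter stopper, 40 mm across, 54 mm high, loose, off to the left (+y). Origin: centre of its underside.
- decanter: Hexagonal glass decanter, 104 mm across, 200 mm high, at the right. Origin: centre of its underside.
- jug: Cream ceramic jug, 112 mm across with a handle, 140 mm high, at the left. Origin: centre of its underside.
Mind the look-alikes: they are no part of the job. What is shaped like the red_tin but orange or turquoise is not meant. Several things have the shape of the brass_post; the one meant has the colours described above.

How it is judged:
By the outcome, as a careful person would: the job done as asked, in the order asked, and still so for the second after the job is handed in, with the robot touching nothing.
It also fails if it takes over 70 s, if anything falls off the work surface, if the arm or the gripper's body presses on something with over 40 N, if the wrist force passes 120 N, or if a joint passes its speed limit or range.

## Working session

There is one attempt and no reset: what is moved stays moved. The work goes in short steps, Python scripts to look and compute and a tool call to move; the robot and the scene stay as the last step left them, time stands still between calls to the robot, and variables do not carry over. Pictures are saved under pics/ and viewed, about 8 in all and at most 12, crops included, and the job is handed in when it is done.

Besides the shell and the picture viewer there is one more tool, called after "Request:" by a JSON object that holds its "method" and its "body". play_rows: Moves the arm, as the interface text tells. Its arguments: {"type":"object","properties":{"commands":{"type":"string"}},"required":["commands"]}

```bash
mkdir -p pics
cat > h.py <<'E'
import numpy as np, cv2
from plant import manip
def snap(n,f):
    c=manip.get_calibration(n); im,d=manip.camera(n); cv2.imwrite('pics/'+f+'.png',im); np.savez('pics/'+f+'.npz',d=d,K=c["intrinsics"],T=c["world_to_cam"],im=im); return im,d
def pts(f):
    z=np.load('pics/'+f+'.npz'); K,T,d=z['K'],np.array(z['T']),z['d']
    v,u=np.mgrid[:480,:640]; P=np.stack([(u-K[0,2])/K[0,0]*d,(v-K[1,2])/K[1,1]*d,d],-1)
    W=(P-T[:3,3])@T[:3,:3]; W[d==0]=np.nan; return W,z['im']
E
python3 - <<'E'
from h import *
print(manip.observe())
a,_=snap('scene','s1'); b,_=snap('side','d1')
E
```

```text
{'t': 0.0, 'joint_positions': array([ 1.19452554,  0.42670774,  0.0738417 ,  1.60664849, -0.03411536,
        1.11080903, -0.06714085]), 'qd': array([-0.0014074 ,  0.00165205,  0.0004904 , -0.00014362,  0.00018584,
       -0.00053194,  0.00098527]), 'joint_torque': array([ 2.38216580e-04, -9.35818148e+01,  3.66568051e+00, -4.54187858e+01,
       -4.89984965e-02,  2.01078207e-02,  1.33481249e-04]), 'ee_pos': array([ 0.1516412 , -0.65729222,  0.22377321]), 'tool_rot': array([-3.12014687e+00, -3.55188862e-01,  3.54845714e-04]), 'wrist_force': array([-0.56936213, -0.41947096, -0.3761507 ]), 'wrist_torque': array([ 0.03543763,  0.02879177, -0.03186226]), 'gripper_width': 0.9990007722116955}
```

View pics/s1.png

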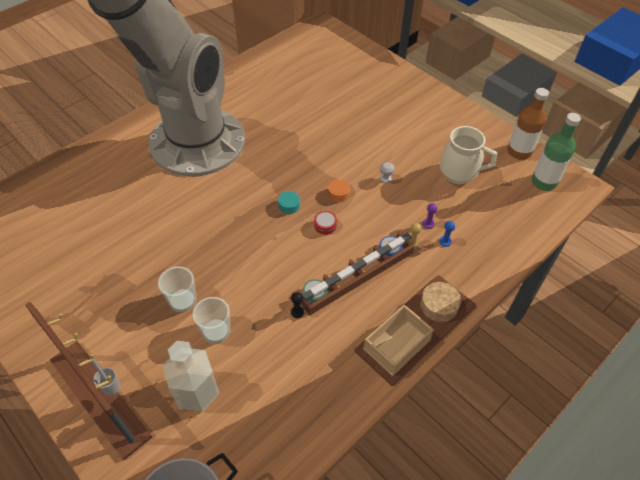

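View pics/d1.png

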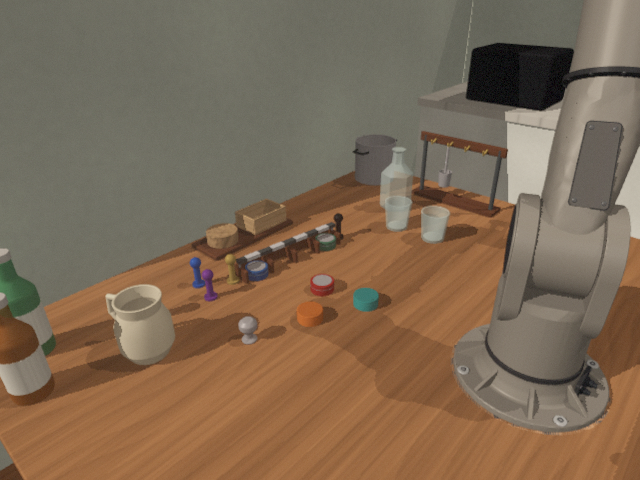

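Scene view: the brass post is at about (415,235), next to the blue tin. The black post is at (297,303), next to the green tin. The red tin is at (325,221), with turquoise (289,202) and orange (339,190) decoys nearer the robot. Next I'll measure these.

Run:
```python
from h import *
for f,rb in (('s1',(270,450,210,330)),('d1',(220,360,200,290))):
    W,im=pts(f); hsv=cv2.cvtColor(im,cv2.COLOR_BGR2HSV); H,S,V=[hsv[...,i].astype(int) for i in range(3)]
    v,u=np.mgrid[:480,:640]; box=(u>rb[0])&(u<rb[1])&(v>rb[2])&(v<rb[3])
    Z=W[...,2]; print(f)
    m=(box&(S<70)&(V>130)&(Z>.045)&(Z<.065)).astype(np.uint8)
    n,l,st,c=cv2.connectedComponentsWithStats(m)
    P=[]
    for i in range(1,n):
        if st[i,4]>12: p=W[l==i]; print('pad',st[i,4],p.mean(0).round(4),c[i].round(0)); P.append(p)
    P=np.vstack(P)[:,:2]; cc=P.mean(0); w=np.linalg.svd(P-cc)[2][0] if len(P)<3000 else 0; print('dir',w,np.degrees(np.arctan2(w[1],w[0])))
    for nm,uv in (('brass',{'s1':(415,233),'d1':(232,268)}[f]),('black',{'s1':(297,303),'d1':(338,228)}[f]),('red',{'s1':(325,220),'d1':(322,284)}[f]),('orange',{'s1':(339,190),'d1':(310,314)}[f]),('turq',{'s1':(289,202),'d1':(366,299)}[f]),('stopper',{'s1':(387,170),'d1':(249,328)}[f])):
        a=(abs(u-uv[0])<14)&(abs(v-uv[1])<18)
        if nm in('red','orange','turq'): q=W[a&(Z>.022)&(Z<.034)]
        else: q=W[a&(Z>(.062 if nm!='stopper' else .03))]
        print(nm,len(q),(np.nanmin(q,0)/2+np.nanmax(q,0)/2).round(4),np.median(q,0).round(4),(np.nanmax(q,0)-np.nanmin(q,0)).round(3))
```

```text
s1
pad 110 [0.6797 0.121  0.0576] [396. 242.]
pad 118 [0.6682 0.0436 0.0577] [371. 257.]
pad 126 [ 0.6564 -0.0336  0.0571] [346. 272.]
pad 134 [ 0.6449 -0.1109  0.0572] [319. 288.]
dir [-0.14857889 -0.98890056] -98.5445803766757
brass 103 [0.6894 0.1622 0.0746] [0.6905 0.1766 0.077 ] [0.026 0.064 0.025]
black 115 [ 0.6356 -0.1623  0.0762] [ 0.6382 -0.1769  0.0765] [0.028 0.053 0.024]
red 305 [0.49   0.0572 0.0282] [0.4925 0.0552 0.0303] [0.063 0.061 0.011]
orange 267 [0.4341 0.1617 0.0282] [0.4352 0.1577 0.0305] [0.061 0.062 0.011]
turq 283 [0.371  0.0334 0.028 ] [0.3743 0.0315 0.0305] [0.062 0.061 0.012]
stopper 157 [0.4841 0.3004 0.0481] [0.4883 0.2934 0.0525] [0.044 0.044 0.027]
d1
pad 38 [ 0.6441 -0.1133  0.0549] [321. 227.]
pad 45 [ 0.6557 -0.0363  0.0553] [300. 236.]
pad 48 [0.667  0.0412 0.0553] [277. 245.]
pad 55 [0.6789 0.1188 0.0553] [252. 255.]
dir [0.14779058 0.98901868] 81.50109098922235
brass 84 [0.6842 0.1837 0.0707] [0.6821 0.1859 0.0723] [0.022 0.024 0.017]
black 57 [ 0.6315 -0.1727  0.0716] [ 0.6308 -0.1681  0.0719] [0.029 0.025 0.019]
red 290 [0.4906 0.0581 0.0268] [0.4884 0.0605 0.0272] [0.058 0.061 0.01 ]
orange 373 [0.4341 0.162  0.0267] [0.4311 0.1646 0.0272] [0.062 0.061 0.009]
turq 331 [0.3718 0.034  0.0261] [0.3705 0.0373 0.0272] [0.06  0.061 0.008]
stopper 265 [0.4823 0.3022 0.043 ] [0.4758 0.3054 0.0477] [0.038 0.037 0.025]
```

```bash
cat >> h.py <<'E'
from scipy.spatial.transform import Rotation as Ro
PD=np.array([[.6793,.1199],[.6676,.0424],[.6561,-.035],[.6445,-.1121]])
YD=np.array([.1482,.98896]); XD=np.array([.98896,-.1482]); O=PD.mean(0)-.005*XD
def rk(p): p=np.array(p)[:2]-O; return np.array([p@XD,p@YD])*1000
def st():
    s=manip.observe(); R=Ro.from_rotvec(s['tool_rot']).as_matrix()
    xa=R[:,0]; print('t',round(s['t'],2),'rack xy',rk(s['ee_pos']).round(1),'tip z',((s['ee_pos']+.019*R[:,2])[2]*1000).round(1),'yaw rel rack deg',np.degrees(np.arctan2(xa[:2]@YD,xa[:2]@XD)).round(2),'zax',R[:,2].round(3),'F',s['wrist_force'].round(2),'q',s['joint_positions'].round(2))
E
python3 - <<'E'
from h import *
st(); print(rk([.4903,.0577]),rk([.434,.1618]),rk([.3714,.0337]),rk(np.array([.4832,.3013])))
E
```

```text
t 0.1 rack xy [-401.6 -729.5] tip z 204.9 yaw rel rack deg 21.52 zax [-0.     0.001 -1.   ] F [-0.03  0.15  0.34] q [ 1.19  0.43  0.07  1.61 -0.03  1.11 -0.07]
[-172.66876639   27.877529  ] [-243.77483439  122.484605  ] [-286.69931039  -13.478491  ] [-215.79190239  267.735965  ]
```

Request:
{"method": "play_rows", "body": {"commands": "0 0 0 -40 0 0 0.125; 0 0 0 -40 0 0 0.125; 0 0 0 -40 0 0 0.125; 0 0 0 0 0 0 0"}}

```text
t: 0.6
ee_pos: [0.152, -0.6587, 0.3475]
tool_rot: [3.129, -0.235, 0.003]
wrist_force: [-0.2, 0.5, -0.3]
gripper_width: 0.611
```

```bash
python3 -c "
from h import *
st()"
```

```text
t 0.6 rack xy [-401.1 -730.7] tip z 328.5 yaw rel rack deg -0.06 zax [ 0.001 -0.004 -1.   ] F [-0.18  0.55 -0.33] q [ 1.13  0.35  0.16  1.45 -0.06  1.34 -0.43]
```

Request:
{"method": "play_rows", "body": {"commands": "0 20 -42 0 0 0 0; 0 20 -42 0 0 0 0; 0 20 -42 0 0 0 0; 0 20 -42 0 0 0 0; 0 20 -42 0 0 0 0; 0 20 -42 0 0 0 0; 0 20 -42 0 0 0 0; 0 20 -42 0 0 0 0; 0 20 -42 0 0 0 0; 0 20 -42 0 0 0 0; 0 20 -42 0 0 0 0; 0 20 -42 0 0 0 0; 0 20 -42 0 0 0 0; 0 20 -42 0 0 0 0; 0 20 -42 0 0 0 0; 0 20 -42 0 0 0 0; 0 20 -42 0 0 0 0; 0 20 -42 0 0 0 0; 0 20 -42 0 0 0 0; 0 20 -42 0 0 0 0"}}

```text
t: 3.1
ee_pos: [0.6719, 0.1151, 0.3433]
tool_rot: [3.133, -0.231, -0.002]
wrist_force: [-0.1, -0.9, -0.1]
gripper_width: 0.004
```

```bash
python3 -c "
from h import *
st()"
```

```text
t 3.1 rack xy [ -1.6 111.6] tip z 324.3 yaw rel rack deg 0.08 zax [-0.001 -0.    -1.   ] F [-0.1  -0.86 -0.15] q [ 0.05  0.4  -0.45  1.41  0.17  1.37 -2.12]
```

Request:
{"method": "play_rows", "body": {"commands": "0 3.5 -3 50 0 0 0; 0 3 -2.5 50 0 0 0; 0 0 0 50 0 0 0; 0 0 0 50 0 0 0; 0 0 0 30 0 0 0; 0 0 0 15 0 0 0; 0 0 0 0 0 0 0; 0 0 0 0 0 0 0"}}

```text
t: 4.1
ee_pos: [0.6794, 0.1188, 0.1008]
tool_rot: [-3.132, 0.232, -0.003]
wrist_force: [-0.1, -0.3, 0.7]
gripper_width: 0.004
```

```bash
python3 -c "
from h import *
st()
snap('wrist','w1'); a,_=snap('scene','s2'); 
c=cv2.resize(a[190:320,270:450],None,fx=4,fy=4,interpolation=cv2.INTER_CUBIC); w=cv2.imread('pics/w1.png')
cv2.imwrite('pics/c2.png',np.hstack([cv2.resize(c,(400,290)),cv2.resize(w,(400,290))]))"
```

```text
t 4.1 rack xy [  5.3 116.3] tip z 81.8 yaw rel rack deg 0.04 zax [ 0.002  0.001 -1.   ] F [-0.07 -0.31  0.67] q [ 0.02  0.6  -0.41  1.65  0.28  0.95 -2.2 ]
```

View pics/c2.png

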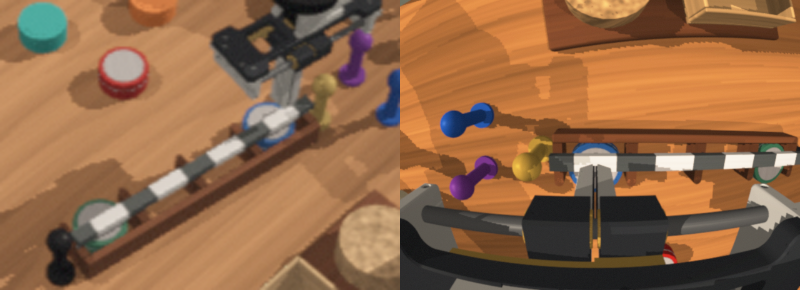

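The crop shows the closed fingertips above the first white section, with the blue tin under it and the brass post beside it. I'll press this pad now.

Request:
{"method": "play_rows", "body": {"commands": "0 0 0 15 0 0 0; 0 0 0 6 0 0 0; 0 0 0 3 0 0 0; 0 0 0 3 0 0 0; 0 0 0 3 0 0 0; 0 0 0 0 0 0 0; 0 0 0 0 0 0 0"}}

```text
t: 5.08
ee_pos: [0.6787, 0.1185, 0.0697]
tool_rot: [-3.133, 0.233, -0.0]
wrist_force: [-2.6, -0.4, 3.5]
gripper_width: 0.001
```

```bash
python3 -c "
from h import *
st(); snap('scene','s3')
W,im=pts('s3')
m=(im.min(-1)>110)&(np.ptp(im,-1)<60); m[:265]=0;m[310:]=0;m[:,:290]=0;m[:,380:]=0
z=W[m][:,2]; print(np.median(z[(z>.04)&(z<.065)]))
W,im=pts('s1'); z=W[m][:,2]; print(np.median(z[(z>.04)&(z<.065)]))"
```

```text
t 5.08 rack xy [  4.6 115.9] tip z 50.7 yaw rel rack deg 0.03 zax [ 0.  0. -1.] F [-2.56 -0.41  3.46] q [ 0.02  0.63 -0.4   1.67  0.3   0.9  -2.22]
0.052039852608492275
0.057171387722562896
```

The rail sank about 5 mm with 3.5 N on the wrist, so the first touch registered. On to the second.

Request:
{"method": "play_rows", "body": {"commands": "0 0 0 -12 0 0 0; 0 0 0 -18 0 0 0; 0 0 19 0 0 0 0; 0 0 39 0 0 0 0; 0 0 19 0 0 0 0; 0 0 0 0 0 0 0; 0 0 0 15 0 0 0; 0 0 0 6 0 0 0; 0 0 0 3 0 0 0; 0 0 0 3 0 0 0; 0 0 0 3 0 0 0; 0 0 0 0 0 0 0; 0 0 0 0 0 0 0"}}

```text
t: 6.75
ee_pos: [0.6675, 0.0425, 0.0698]
tool_rot: [-3.133, 0.232, -0.001]
wrist_force: [-0.7, 1.6, 2.7]
gripper_width: 0.008
```

```bash
python3 -c "
from h import *
st()"
```

```text
t 6.75 rack xy [ 4.8 39.1] tip z 50.8 yaw rel rack deg 0.03 zax [ 0.001  0.    -1.   ] F [-0.68  1.63  2.67] q [ 0.13  0.61 -0.4   1.72  0.29  0.88 -2.11]
```

Request:
{"method": "play_rows", "body": {"commands": "0 0 0 -12 0 0 0; 0 0 0 -18 0 0 0; 0 0 19 0 0 0 0; 0 0 40 0 0 0 0; 0 0 19 0 0 0 0; 0 0 0 0 0 0 0; 0 0 0 15 0 0 0; 0 0 0 6 0 0 0; 0 0 0 3 0 0 0; 0 0 0 3 0 0 0; 0 0 0 3 0 0 0; 0 0 0 0 0 0 0; 0 0 0 0 0 0 0"}}

```text
t: 8.38
ee_pos: [0.656, -0.0346, 0.0698]
tool_rot: [-3.133, 0.233, -0.001]
wrist_force: [-0.4, 2.1, 3.1]
gripper_width: 0.007
```

```bash
python3 -c "
from h import *
st()"
```

```text
t 8.38 rack xy [  4.9 -38.9] tip z 50.8 yaw rel rack deg 0.03 zax [ 0.  0. -1.] F [-0.4   2.13  3.14] q [ 0.24  0.59 -0.39  1.75  0.28  0.86 -1.99]
```

Third touch done, with 3.1 N on the wrist. Next I lift away, go behind the red tin and turn to the push direction. The half-turned orientation keeps joint 7 in range.

Request:
{"method": "play_rows", "body": {"commands": "0 0 0 -12 0 0 0; 0 0 0 -30 0 0 0; 0 0 0 -40 0 0 0; 30 -44 -19 0 0 0 0; 30 -44 -19 0 0 0 0; 30 -44 -19 0 0 0 0; 30 -44 -19 0 0 0 0; 30 -44 -19 0 0 0 0; 30 0 0 0 0 0 -0.182; 30 0 0 0 0 0 -0.182; 30 0 0 0 0 0 -0.182; 30 0 0 0 0 0 -0.182; 30 0 0 0 0 0 -0.182; 30 0 0 0 0 0 -0.182; 30 0 0 0 0 0 -0.182; 30 0 0 0 0 0 -0.182; 30 0 0 0 0 0 -0.182; 30 0 0 0 0 0 -0.182"}}

```text
t: 10.62
ee_pos: [0.4525, 0.0913, 0.1522]
tool_rot: [2.099, 2.336, -0.0]
wrist_force: [0.2, -0.6, -0.8]
gripper_width: 0.317
```

Request:
{"method": "play_rows", "body": {"commands": "30 0 0 0 0 0 -0.182; 30 0 0 0 0 0 -0.182; 30 0 0 0 0 0 -0.182; 30 0 0 0 0 0 -0.182; 30 0 0 0 0 0 0; 30 0 0 0 0 0 0"}}

```text
t: 11.38
ee_pos: [0.4524, 0.0914, 0.1518]
tool_rot: [1.146, 2.925, -0.0]
wrist_force: [-0.8, 0.1, -0.0]
gripper_width: 0.319
```

```bash
python3 -c "
from h import *
st()"
```

```text
t 11.38 rack xy [-215.1   55.5] tip z 132.8 yaw rel rack deg 145.74 zax [ 0. -0. -1.] F [-0.75  0.13 -0.02] q [ 0.51  0.29 -0.97  2.1   0.31  0.9   0.2 ]
```

Request:
{"method": "play_rows", "body": {"commands": "30 0 0 45 0 0 0; 30 0 0 45 0 0 0; 30 0 0 25 0 0 0; 30 0 0 10 0 0 0; 30 0 0 0 0 0 0; 30 -4 0 0 0 0 0; 30 -4 0 0 0 0 0; 30 -4 0 0 0 0 0; 30 -4 0 0 0 0 0; 30 -4 0 0 0 0 0; 30 -5 0 0 0 0 0; 30 -5 0 0 0 0 0; 30 -5 0 0 0 0 0; 30 -5 0 0 0 0 0; 30 -5 0 0 0 0 0; 30 -5 0 0 0 0 0; 30 -5 0 0 0 0 0; 30 -5 0 0 0 0 0; 30 0 0 0 0 0 0"}}

```text
t: 13.75
ee_pos: [0.4968, 0.0507, 0.0265]
tool_rot: [1.14, 2.927, 0.0]
wrist_force: [0.1, -0.1, 0.5]
gripper_width: 0.318
```

```bash
cat >> h.py <<'E'
def tins(f):
    for n in ('scene','side'):
        snap(n,f+n); W,im=pts(f+n); hsv=cv2.cvtColor(im,cv2.COLOR_BGR2HSV); Z=W[...,2]
        H,S=hsv[...,0].astype(int),hsv[...,1]
        m=((((H<5)|(H>170))&(S>120)&(hsv[...,2]>80))&(Z>.003)&(Z<.034)&(abs(W[...,0]-.57)<.16)&(abs(W[...,1])<.13)).astype(np.uint8)
        nn,l,s,c=cv2.connectedComponentsWithStats(cv2.dilate(m,np.ones((3,3))))
        i=1+s[1:,4].argmax(); x,y,w,h=s[i,:4]; q=W[y:y+h,x:x+w].reshape(-1,3); t=q[(q[:,2]>.023)&(q[:,2]<.034)]
        r=np.array([rk(p) for p in t]); print(n,'box',s[i],'mid',(r.min(0)/2+r.max(0)/2).round(1),'span',np.ptp(r,axis=0).round(1))
E
python3 -c "
from h import *
st(); tins('t1')
a=cv2.imread('pics/t1scene.png')[150:330,230:450]; b=cv2.imread('pics/t1side.png')[190:360,220:420]
cv2.imwrite('pics/c3.png',np.hstack([cv2.resize(a,(400,327)),cv2.resize(b,(400,327))]))"
```

```text
t 13.75 rack xy [-165.2   22. ] tip z 7.5 yaw rel rack deg 145.99 zax [ 0.  0. -1.] F [ 0.13 -0.13  0.48] q [ 0.41  0.54 -0.78  2.11  0.59  0.71  0.07]
scene box [314 224  24  24 325] mid [-140.7    5.1] span [69.2 66.4]
side box [315 274  13  13 145] mid [-155.9   22.5] span [28.9 41.7]
```

View pics/c3.png

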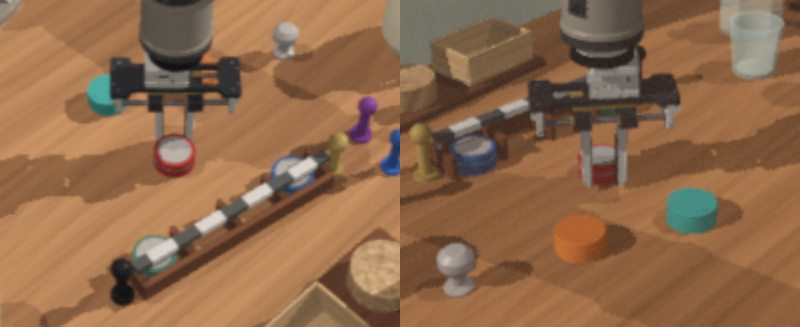

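The tin sits squarely between both fingers, with scene pixels around its box at (314..338,224..248). I'll continue the push, back off and measure.

Request:
{"method": "play_rows", "body": {"commands": "30 -5 0 0 0 0 0; 30 -5 0 0 0 0 0; 30 -5 0 0 0 0 0; 30 -5 0 0 0 0 0; 30 -5 0 0 0 0 0; 30 -5 0 0 0 0 0; 30 -5 0 0 0 0 0; 30 -5 0 0 0 0 0; 30 -5 0 0 0 0 0; 30 -5 0 0 0 0 0; 30 -5 0 0 0 0 0; 30 -5 0 0 0 0 0; 30 -5 0 0 0 0 0; 30 -4 0 0 0 0 0; 30 -3 0 0 0 0 0; 30 -3 0 0 0 0 0; 30 0 0 0 0 0 0; 30 0 0 0 0 0 0; 30 15 0 0 0 0 0; 30 25 0 0 0 0 0"}}

```text
t: 16.35
ee_pos: [0.5215, 0.0281, 0.0264]
tool_rot: [-1.14, -2.927, -0.0]
wrist_force: [-0.5, 0.7, -0.5]
gripper_width: 0.315
```

Request:
{"method": "play_rows", "body": {"commands": "30 0 0 0 0 0 -0.148; 30 0 0 0 0 0 -0.148; 30 0 0 0 0 0 -0.148; 30 0 0 0 0 0 -0.148; 30 0 0 0 0 0 0; 30 0 0 0 0 0 0"}}

```text
t: 17.1
ee_pos: [0.5219, 0.0278, 0.0266]
tool_rot: [-0.24, -3.132, -0.0]
wrist_force: [-0.4, -0.4, -0.3]
gripper_width: 0.321
```

```bash
python3 -c "
from h import *
st(); tins('t2')
a=cv2.imread('pics/t2scene.png')[150:330,230:450]; b=cv2.imread('pics/t2side.png')[190:360,220:420]
cv2.imwrite('pics/c4.png',np.hstack([cv2.resize(a,(400,327)),cv2.resize(b,(400,327))]))"
```

```text
t 17.1 rack xy [-136.9    3. ] tip z 7.6 yaw rel rack deg 179.76 zax [-0.  0. -1.] F [-0.36 -0.42 -0.27] q [ 0.54  0.62 -0.9   2.05  0.69  0.8   0.63]
scene box [314 246  25  26 355] mid [-75.5 -36.9] span [61.5 62. ]
side box [317 259   7  12  74] mid [-110.   -23.4] span [47.8 28.2]
```

View pics/c4.png

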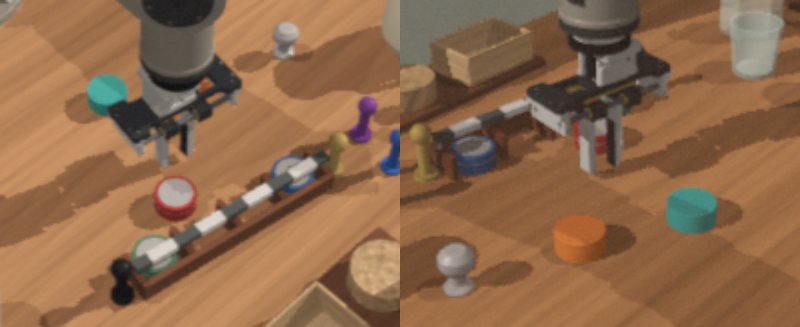

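The tin stands clear at about (-75,-38) in rack coordinates, in front of gap 3. I'll line up with the gap and push it straight in.

Request:
{"method": "play_rows", "body": {"commands": "30 0 -21 0 0 0 0.004; 30 0 -21 0 0 0 0; 30 -10 0 0 0 0 0; 30 -10 0 0 0 0 0; 30 -4 0 0 0 0 0; 30 -4 0 0 0 0 0; 30 -4 0 0 0 0 0; 30 -4 0 0 0 0 0; 30 -4 0 0 0 0 0; 30 -4 0 0 0 0 0; 30 -4 0 0 0 0 0; 30 -4 0 0 0 0 0; 30 -4 0 0 0 0 0; 30 -4 0 0 0 0 0; 30 0 0 0 0 0 0"}}

```text
t: 19.08
ee_pos: [0.5756, -0.0232, 0.0265]
tool_rot: [0.242, 3.132, 0.0]
wrist_force: [-0.1, -0.3, -0.5]
gripper_width: 0.319
```

```bash
python3 -c "
from h import *
st(); tins('t3')"
```

```text
t 19.07 rack xy [-76.3 -39.5] tip z 7.5 yaw rel rack deg 179.7 zax [ 0.  0. -1.] F [-0.1  -0.26 -0.48] q [ 0.59  0.69 -0.88  1.94  0.7   0.86  0.76]
scene box [321 254  26  23 233] mid [-48.6 -41.5] span [58.4 65.5]
side box [299 245  14  21 158] mid [-48.5 -26.2] span [73.4 36.8]
```

Clear so far (expected tin centre is about (-42,-39)). Continuing toward the stop at a TCP of about -44.

Request:
{"method": "play_rows", "body": {"commands": "30 -4 0.5 0 0 0 0.005; 30 -4 0 0 0 0 0; 30 -4 0 0 0 0 0; 30 -4 0 0 0 0 0; 30 -4 0 0 0 0 0; 30 -4 0 0 0 0 0; 30 -3 0 0 0 0 0; 30 -2 0 0 0 0 0; 30 0 0 0 0 0 0"}}

```text
t: 20.3
ee_pos: [0.6041, -0.0273, 0.0265]
tool_rot: [0.249, 3.132, 0.0]
wrist_force: [-0.3, 0.9, -0.7]
gripper_width: 0.315
```

```bash
python3 -c "
from h import *
st()"
```

```text
t 20.3 rack xy [-47.5 -39.3] tip z 7.5 yaw rel rack deg 179.42 zax [ 0.  0. -1.] F [-0.3   0.86 -0.7 ] q [ 0.58  0.72 -0.86  1.87  0.7   0.89  0.78]
```

Request:
{"method": "play_rows", "body": {"commands": "30 -1 0 0 0 0 -0.01; 30 -1 0 0 0 0 0; 30 -1 0 0 0 0 0; 30 0 0 0 0 0 0"}}

```text
t: 20.8
ee_pos: [0.607, -0.0278, 0.0265]
tool_rot: [0.234, 3.133, 0.0]
wrist_force: [-0.4, -0.3, 0.2]
gripper_width: 0.324
```

Request:
{"method": "play_rows", "body": {"commands": "30 -1 0 0 0 0 0; 30 0 0 0 0 0 0"}}

```text
t: 21.05
ee_pos: [0.6078, -0.0279, 0.0265]
tool_rot: [-0.234, -3.133, -0.0]
wrist_force: [-0.4, 0.7, -0.5]
gripper_width: 0.322
```

```bash
python3 -c "
from h import *
st()"
```

```text
t 21.05 rack xy [-43.7 -39.3] tip z 7.5 yaw rel rack deg 179.99 zax [-0.  0. -1.] F [-0.42  0.7  -0.51] q [ 0.58  0.72 -0.87  1.86  0.7   0.9   0.79]
```

Request:
{"method": "play_rows", "body": {"commands": "30 -1 0 0 0 0 0; 30 0 0 0 0 0 0"}}

```text
t: 21.3
ee_pos: [0.6081, -0.0279, 0.0263]
tool_rot: [-0.233, -3.131, 0.0]
wrist_force: [-7.0, 0.6, 4.2]
gripper_width: 0.319
```

Request:
{"method": "play_rows", "body": {"commands": "30 -1 0 0 0 0 0; 30 0 0 0 0 0 0"}}

```text
t: 21.55
ee_pos: [0.6083, -0.028, 0.0262]
tool_rot: [-0.233, -3.13, 0.001]
wrist_force: [-11.2, 1.9, 7.4]
gripper_width: 0.321
```

```bash
python3 -c "
from h import *
st(); tins('t4')
a=cv2.imread('pics/t4scene.png')[210:320,280:440]; b=cv2.imread('pics/t4side.png')[200:310,220:380]
cv2.imwrite('pics/c5.png',np.hstack([cv2.resize(a,(400,275)),cv2.resize(b,(400,275))]))"
```

```text
t 21.55 rack xy [-43.3 -39.4] tip z 7.2 yaw rel rack deg -179.99 zax [-0.003 -0.    -1.   ] F [-11.23   1.95   7.43] q [ 0.58  0.73 -0.86  1.86  0.7   0.9   0.79]
scene box [334 273  22  16 127] mid [  3.9 -43. ] span [52.1 59.7]
side box [292 242  13  19 101] mid [-14.4 -19.8] span [76.5 53.8]
```

View pics/c5.png

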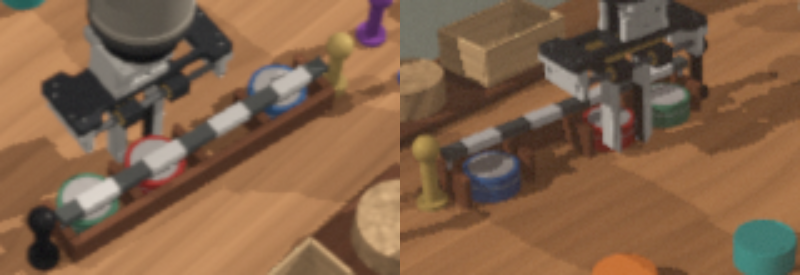

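The force rose to 11 N with the position stalled where home should be, and the tin is in the third gap from brass. I'll back off straight, then lift.

Request:
{"method": "play_rows", "body": {"commands": "30 3 0 0 0 0 0; 30 5 0 0 0 0 0; 30 15 0 0 0 0 0; 30 25 0 0 0 0 0; 30 30 0 0 0 0 0; 30 20 0 -50 0 0 0; 30 30 0 -50 0 0 0; 30 30 0 -50 0 0 0; 30 0 0 -50 0 0 0; 30 0 0 0 0 0 0; 30 0 0 0 0 0 0"}}

```text
t: 23.02
ee_pos: [0.4529, -0.0053, 0.226]
tool_rot: [-0.235, -3.133, 0.002]
wrist_force: [-0.3, 0.1, -0.5]
gripper_width: 0.321
```

```bash
python3 -c "
from h import *
st(); tins('t5')
a=cv2.imread('pics/t5scene.png')[150:320,260:450]; b=cv2.imread('pics/t5side.png')[190:360,220:410]
cv2.imwrite('pics/c6.png',np.hstack([cv2.resize(a,(400,358)),cv2.resize(b,(400,358))]))
# tin front edge, rack x, per gap, tin-side pixels not red-specific
for n in ('scene','side'):
    W,im=pts('t5'+n); q=W.reshape(-1,3); q=q[(q[:,2]>.012)&(q[:,2]<.032)]; r=(q[:,:2]-O)@np.c_[XD,YD]*1000
    for y in (117,39,-39,-117):
        s=r[(abs(r[:,1]-y)<8)&(r[:,0]>-70)&(r[:,0]<20)]; print(n,y,len(s),np.percentile(s[:,0],[2,10,30]).round(1) if len(s) else '')
"
```

```text
t 23.02 rack xy [-200.4  -39.9] tip z 207.0 yaw rel rack deg 179.95 zax [-0.    -0.002 -1.   ] F [-0.27  0.12 -0.47] q [ 0.96  0.2  -1.18  2.03  0.22  1.05  1.09]
scene box [334 273  22  15 124] mid [  4.6 -39.6] span [50.4 52.2]
side box [292 242  23  19 255] mid [ -8.4 -35.2] span [64.9 80. ]
scene 117 46 [-39.5 -36.9 -29.7]
scene 39 0 
scene -39 43 [-40.9 -38.  -29.6]
scene -117 63 [-39.4 -36.4 -27.6]
side 117 110 [-41.2 -39.6 -33.4]
side 39 12 [16.4 16.5 18.4]
side -39 82 [-40.6 -39.  -35.4]
side -117 73 [-42.  -39.9 -37.8]
```

View pics/c6.png

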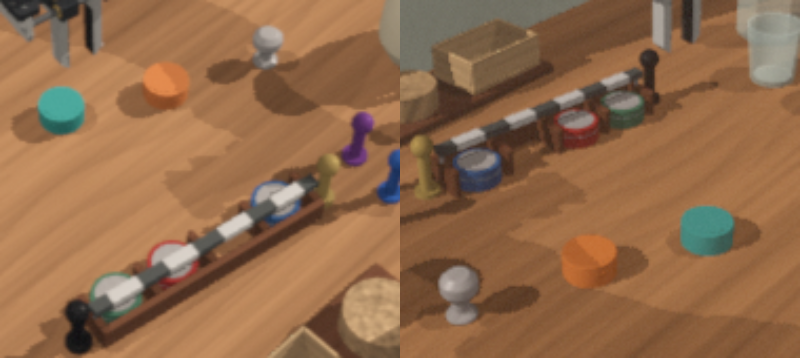

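The red tin's front edge is at rack x of about -40, level with the blue and green tins that are already home. Nothing else looks moved and the robot is clear, so I'm handing in.

```bash
python3 -c "
from h import *
print(manip.hand_in())"
```

```text
the job is handed in; nothing more can be done
None
```

The job is done and handed in at about 23 s: the red tin stands fully home in the third gap from the brass post.

- **Counting:** Starting at the brass-post end, the closed fingertips pressed the rail over gaps 1, 2 and 3 in turn. Wrist force was about 3.5, 2.7 and 3.1 N. After the first press the camera showed the rail about 5 mm down; I did not repeat that check for the other two. Gap 4 was never touched.
- **Pushing:** I pushed the tin with two slightly open fingers, first diagonally to in front of gap 3, then straight in. It stopped against the back with 11 N on the wrist.
- **Last checks:** From both cameras the tin's front edge is at rack x ≈ -40 mm, as it should be and level with the blue and green tins. It is upright. The posts, blue and green tins, decoy tins and stopper look undisturbed in the last view. I did not re-check the jug, decanter and glasses. The arm is well clear.
- **Disagreement:** The colour-box estimate of the tin's centre was off, because the rail and fingers partly hide the tin. I relied on the front edge and the contact force instead.

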